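# Set the tube cutting jig to a pattern tube, lock its stop and fold out the tube support

### The arm

A 6-joint arm with a two-finger parallel gripper is mounted at the origin on the work surface. World frame = base frame: x ahead of the robot, y to its left, z up, the work surface at z = 0. Lengths are in m, angles in rad, forces in N, time in s.
With the tool pointing down it reaches from about 0.35 to 0.85 m from the base axis. Payload 8.1 kg.
Tool frame: the origin (TCP) lies on the centre line of the jaws, within the pads' length; the fingertips stand 19 mm ahead of it and the grasp point (between the pads) is the TCP; z points along the fingers, y is the direction in which the jaws open and shut (so a half turn about z gives the same grasp; the last joint's range is limited). The gripper opens to 93 mm and grips with 3 to 60 N. Pads are 15 mm wide; open, the fingers measure 128 mm over their backs; the gripper's body (75 mm by 188 mm) begins 65 mm behind the grasp point.
Start: joints at [1.146, 0.13, 1.488, -0, 1.523, -0.085], TCP at [0.2, 0.566, 0.238] pointing down, gripper open.
Joint ranges: [-2.96, 2.96], [-0.89, 2.26], [0.02, 2.5], [-1.34, 4.48], [0, 2.73], [-2.66, 2.66]. Speed limits (rad/s): [2.39, 2.39, 2.79, 3.14, 3.14, 3.14].

### API

Orientations are given as a unit quaternion [w, x, y, z].
In Python, from workcell import env, imaging gives the robot as it stands.
- The arm moves only by the tool carry_out, never from a script. Its argument "targets" is one flat list of numbers, 7 for each row, row after row: the turn, a rotation vector about the world's x, y, z in degrees, then the shift along the world's x, y, z in mm, then the opening, from 0 (shut) to 1 (fully open). In form: [ax, ay, az, tx, ty, tz, hand, ax, ay, az, tx, ty, tz, hand, ...]. A call has 1 to 5 rows; each row shifts and turns the commanded pose from where the row before left it; what a row does not reach is not made up. A row lasts 1/12 s, in which the tool goes at most 41.7 mm and 7.16 degrees, less where a joint would pass 70% of its speed; a pose out of reach is approached as far as the arm can. A call with a gripper value outside its range is refused whole. The fingers move at their own pace and stop on an object; the grip force is fixed at half the most. Time passes only in rows, so rows that do not move let the fingers close. It gives the time, the measured TCP pose, the force and the opening at its end, in the units of the state.
- env.get_state(): the state, without advancing time (a new reading comes with each control period).
- imaging.read_camera(name): name is "side" or "top"; returns a dict with "color" (420x560x3 uint8, red, green, blue), "fov_y" (degrees; the focal length in pixels is half the picture's height over the tangent of half this angle, whatever the lens; pixels are square), "cx", "cy" (the principal point, pixels), "dist_coeffs" ([k1, k2, p1, p2, k3] as OpenCV has them; the pictures are not rectified), "T" (4x4, takes a point from camera to world coordinates). Camera axes: x right, y up, looking along -z (the intrinsics and any distortion apply to the point x, -y, -z); pixel columns grow to the right and rows downward; lengths in m; the calibration is good to about 2 mm. A picture is of the moment at which its call begins. There is no depth.
- env.close_job(): hands the job in, once; it reports no verdict.
The state is a dict: "time_s": time; "joints": joint angles; "joint_vel": joint speeds; "joint_efforts": joint torques, N m; "ee_pos": TCP position; "orientation": TCP orientation; "force": force on the tool from outside, world axes, zero at the start; "ft_torque": the same for the moment, N m; "gripper_width": finger opening in m.
Only numpy, scipy, OpenCV 4.12 (cv2) and the standard library are available. Lean on these libraries where they do the work, as an engineer would, in place of code of your own. Each camera call takes 0.05 s, during which the arm holds its last target. There are 200 camera calls.

### The job

Get the tube cutting jig ready for cutting copies of the copper pattern tube lying in it: gently slide the stop along its rail until the tube is snug between the stop and the steel gate on the cutter head, then flip the stop's orange cam lever over and fully down to lock it there. Also swing the folded support arm at the cutter end of the jig all the way out until it clicks into its end detent. Leave the tube lying in the jig and the other things on the bench where they are.

Things in the scene. Friction and masses are not known exactly. Their poses are not given: they have to be found in the camera images.
- jig: Bench jig for cutting tube to length, screwed down: grey base plate 160 x 440 mm, top 16 mm above the bench. Origin: centre of its underside; +y runs along the rail towards the blue cutter head, +x is its rear (away from the robot), yaw up to 0.25 rad. Rail 30 mm wide, its top 46 mm above the bench, centred at x = 30, y = -215 to 85 mm. Only the cutter head and the stop's lever are higher than 75 mm
- gate (a point): Where the tube's axis meets the zero gate, the small upright steel plate on the -y face of the blue cutter head; 62 mm above the bench. In the jig's frame the head spans x -76 to 4, y 100 to 162 mm, 89 mm high, with a black knob on top, 108 mm high, at x = -45, y = 134 mm
- tube_centre (a point): Centre of the loose copper pattern tube, 12 mm outside diameter, 180 mm long, about 60 g, lying along the jig's y in two white vee rests, axis 62 mm above the bench. It starts 8 to 35 mm short of the gate and slides easily along the vees when the stop pushes its other end
- tube_head (a point): Centre of the tube's end next to the gate
- tube_tail (a point): Centre of the tube's end next to the stop
- stop (a joint): Position of the sliding stop along the rail, in m: 0 at the end far from the cutter, growing along the jig's +y towards the cutter, at most 0.16. With its lever open it slides with about 2.5 N of friction and stays where it is left; with the lever down it is clamped (over 15 N to shift)
- stop_face (a point): Point of the stop's steel blade that meets the tube's end: on its face towards the cutter (+y), in line with the tube's axis. The blade is 8 mm thick, stands 30 to 74 mm above the bench and reaches from the saddle to 15 mm past the tube's axis
- stop_rear (a point): Middle of the upright rear (-y) face of the stop's dark saddle, a place to push it, 62 mm above the bench over the rail's centre line. This face is 47 mm wide (x) and spans 48 to 73 mm above the bench. The saddle is 50 mm long (y); the blade's face is flush with its front (+y) face
- cam_lever (a joint): Cam lever angle, rad: 0 open, standing up and leaning 20 degrees to the jig's rear (+x); it swings about a pin parallel to the rail, over the top to the front (-x) and down; 1.62 fully down, pointing to the front, 17 degrees above level. It stays where it is left; from about 0.7 the cam bites and needs up to about 8 N at the tip, to the end of travel
- lever_pin (a point): Axis of the lever's pin, at the middle of the stop's saddle, 60 mm above the bench
- lever_tip (a point): End of the lever, 78 mm from the pin axis, on its centre line. The last 42 mm are an orange grip 18 mm wide (along y) and 12 mm thick; the shank behind it is 12 mm wide and 8 mm thick
- outrigger (a joint): Angle of the tube support arm, rad: 0 folded across the end of the base plate (pointing to the jig's +x); grows as it swings out (anticlockwise from above) to 1.571 at its end stop, pointing along the jig's +y. It turns with a little friction (0.03 N m); a spring ball resists from about 1.15 to 1.4 (about 2 N at the post), then pulls it home
- outrigger_hinge (a point): On the vertical hinge axis of the support arm, 45 mm above the bench
- outrigger_post (a point): On the axis of the upright round white post at the arm's free end, 18 mm in diameter, domed top, 115 mm from the hinge axis; the post rises from the arm's top face (31 mm above the bench) to 56 mm above the bench; this point is 43 mm above the bench. The arm is 18 mm wide, 21 to 31 mm above the bench
- rule: Bystander: steel rule 25 x 210 x 4 mm, lying in front of the jig; origin under its centre
- deburrer: Bystander: deburring tool with blue handle, about 135 mm long, 21 mm high, in front of the jig; origin near its middle
- spanner: Bystander: spanner 168 mm long, behind and to the left of the jig; origin under its middle
- ferrule_jar: Bystander: amber glass jar 44 mm in diameter, 55 mm high, behind the rail; origin under its centre
- tape_roll: Bystander: roll of white thread tape, 60 mm in diameter, 19 mm high, behind the rail; origin under its centre
- fitting: Bystander: brass fitting on a 75 mm piece of copper tube, 19 mm high, behind the cutter head; origin under its centre
- marker: Bystander: marker pen 120 mm long, 15 mm thick, red cap, to the right of the jig; origin under its middle
Things that resemble listed ones, but are neither listed nor needed, are in the scene too. Of the things like the part that bears tube_centre, leave any that is yellow; of the rest the larger one is meant.

How it is judged:
On the way:
1. with its lever still open, the stop has been brought up so that the tube is snug between gate and stop (both ends within 2 mm) (distance between tube_head and gate below 0.002 m and distance between tube_tail and stop_face below 0.002 m and value of joint cam_lever below 0.6 rad), for 0.2 s.
At the end, for the whole second after the job is handed in: The tube lies in the vees with one end within 2 mm of the gate and the stop's blade within 2 mm of its other end; the cam lever is fully down (above 1.5 of 1.62 rad); the support arm is fully out in its detent (above 1.53 of 1.571 rad); the tube is at rest (distance between tube_head and gate below 0.002 m and distance between tube_tail and stop_face below 0.002 m and value of joint cam_lever above 1.5 rad and value of joint outrigger above 1.53 rad and linear speed of tube below 0.01 m/s); the robot touches nothing.
It fails at once if the tube is pushed or squeezed hard (more than 50 N) (contact force between tube and anything else above 50 N).
It fails at once if the tube is lifted out of the jig (height (world z) of tube_centre above 0.085 m).
It fails at once if a bystander is moved by more than 30 mm (distance of any of rule, deburrer, spanner, ferrule_jar, tape_roll, fitting, marker from where it was at the start of the episode above 0.03 m).
It also fails if it takes over 61 s, if anything falls off the work surface, if the arm or the gripper's body presses on something with over 40 N, if the wrist force passes 120 N, or if a joint passes its speed limit or range.

## Working session

There is one attempt and no reset: what is moved stays moved. The work goes in short steps, Python scripts to look and compute and a tool call to move; the robot and the scene stay as the last step left them, time stands still between calls to the robot, and variables do not carry over. Pictures are saved under pics/ and viewed, about 8 in all and at most 12, crops included, and the job is handed in when it is done.

Besides the shell and the picture viewer there is one more tool, called as name(argument=value, ...) on one line, values as JSON. carry_out: Moves the arm, as the interface text tells. Its arguments: {"type":"object","properties":{"targets":{"type":"array","items":{"type":"number"}}},"required":["targets"]}

```bash
ls; mkdir -p pics; cat > h.py <<'E'
import numpy as np, cv2
from workcell import env, imaging
def K(c):
    f=210/np.tan(np.radians(c["fov_y"])/2)
    return np.array([[f,0,c["cx"]],[0,f,c["cy"]],[0,0,1.]])
def ray(c,uv):
    p=cv2.undistortPoints(np.array(uv,float).reshape(-1,1,2),K(c),np.array(c["dist_coeffs"],float)).reshape(-1,2)
    T=np.array(c["T"]); d=np.c_[p[:,0],-p[:,1],-np.ones(len(p))]@T[:3,:3].T
    return T[:3,3],d
def onz(c,uv,z):
    o,d=ray(c,uv); return o+d*((z-o[2])/d[:,2])[:,None]
def proj(c,P):
    T=np.array(c["T"]); q=(np.array(P,float).reshape(-1,3)-T[:3,3])@T[:3,:3]
    q=q*[1,-1,-1]
    return cv2.projectPoints(q,np.zeros(3),np.zeros(3),K(c),np.array(c["dist_coeffs"],float))[0].reshape(-1,2)
def shot(n,f=None):
    c=imaging.read_camera(n)
    if f: cv2.imwrite(f"pics/{f}.png",c["color"][:,:,::-1])
    return c
E
python3 - <<'E'
from h import *
import pickle
for n in("top","side"):
    c=shot(n,n+"0"); pickle.dump(c,open(n+"0.pkl","wb")); print(n,c["fov_y"],c["dist_coeffs"],np.round(c["T"],3).tolist())
s=env.get_state(); print(s)
E
```

```text
pics
top 46.134091039701275 [0.02388186 0.         0.         0.         0.        ] [[-0.03, 0.998, -0.058, 0.454], [-0.999, -0.031, -0.019, -0.077], [-0.021, 0.058, 0.998, 1.263], [0.0, 0.0, 0.0, 1.0]]
side 48.33035183807519 [-0.07160802  0.          0.          0.          0.        ] [[0.765, 0.404, -0.501, -0.176], [-0.643, 0.452, -0.618, -0.929], [-0.023, 0.795, 0.606, 0.935], [0.0, 0.0, 0.0, 1.0]]
{'time_s': 0.1, 'joints': array([ 1.14558873e+00,  1.31110788e-01,  1.48911882e+00, -1.74252887e-05,
        1.52301495e+00, -8.53934898e-02]), 'joint_vel': array([-0.00025849, -0.0021752 , -0.00256632, -0.00139267, -0.00082675,
        0.00091176]), 'joint_efforts': array([ 8.53231850e-04, -5.61340463e+01, -4.93094838e+01,  7.69878854e-02,
        2.90661666e-02, -3.58880413e-05]), 'ee_pos': array([0.19977456, 0.56526891, 0.23670562]), 'orientation': array([-2.00161756e-04,  1.69090268e-01,  9.85600223e-01, -8.01375550e-04]), 'force': array([ 0.26598228,  0.39573214, -0.51492008]), 'ft_torque': array([-0.01239654,  0.02554678,  0.01359212]), 'gripper_width': 0.09289395813365091}
```

View pics/top0.png

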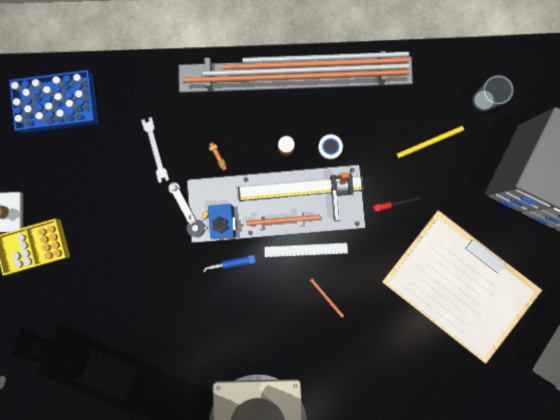

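View pics/side0.png

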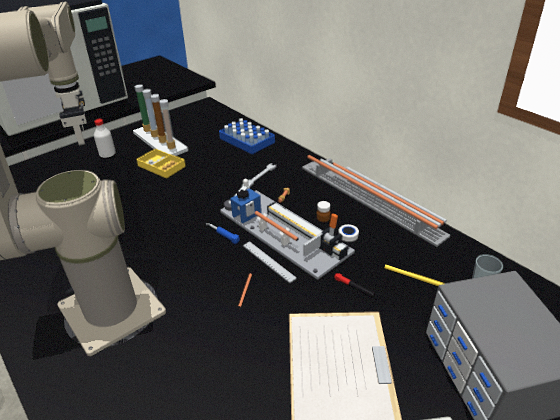

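```bash
python3 - <<'E'
from h import *
a=cv2.imread("pics/top0.png")[135:275,135:395]; b=cv2.imread("pics/side0.png")[150:290,200:380]
cv2.imwrite("pics/z1.png",cv2.resize(a,None,fx=3,fy=3,interpolation=cv2.INTER_CUBIC))
cv2.imwrite("pics/z2.png",cv2.resize(b,None,fx=4.2,fy=4.2,interpolation=cv2.INTER_CUBIC))
E
```

```text
(no output)
```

View pics/z1.png

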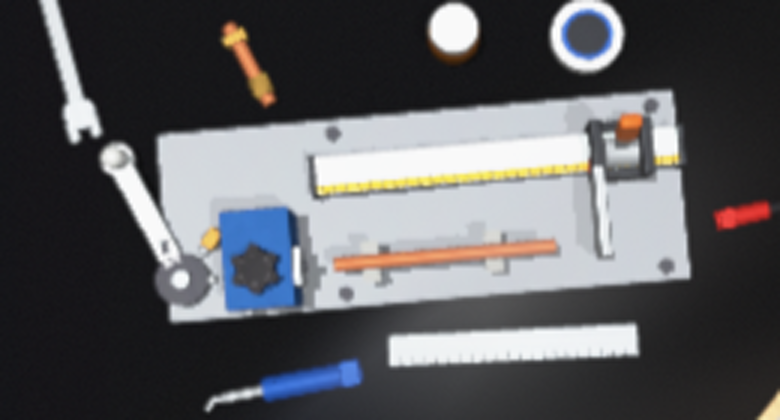

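View pics/z2.png

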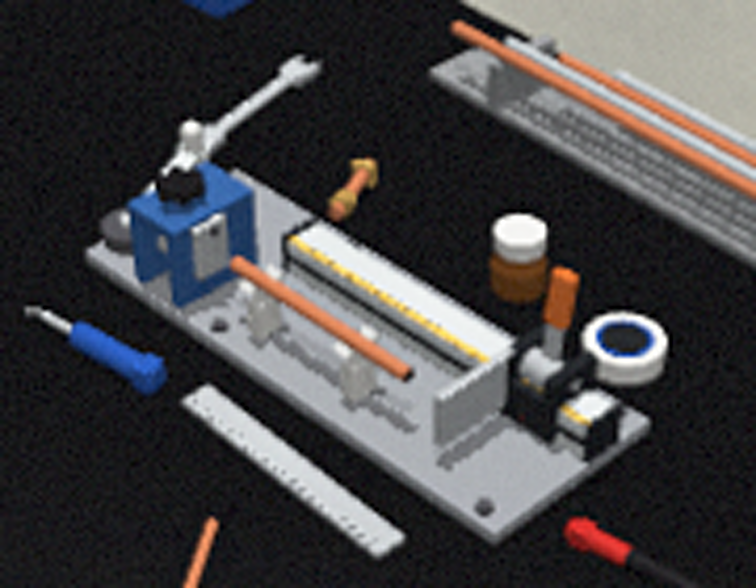

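```bash
cat >> h.py <<'E'
def fit_jig(W):
    # corners order (+y,+x),(-y,+x),(-y,-x),(+y,-x)
    J=np.array([[80,220],[80,-220],[-80,-220],[-80,220]])/1000
    w=W[:,:2]; jc=J.mean(0); wc=w.mean(0); a=J-jc; b=w-wc
    yaw=np.arctan2((a[:,0]*b[:,1]-a[:,1]*b[:,0]).sum(),(a*b).sum())
    R=np.array([[np.cos(yaw),-np.sin(yaw)],[np.sin(yaw),np.cos(yaw)]])
    t=wc-R@jc
    return R,t,yaw,np.round((J@R.T+t-w)*1000,1)
E
python3 - <<'E'
from h import *
import pickle
c=pickle.load(open("top0.pkl","rb")); s=pickle.load(open("side0.pkl","rb"))
zt=lambda p:(np.array(p,float)+.5)/3-.5+135
zs=lambda p:(np.array(p,float)+.5)/4.2-.5+[200,150]
W=onz(c,zt([[158,135],[672,90],[690,276],[172,322]]),.016)
R,t,yaw,res=fit_jig(W); print("jig",t,yaw,res.tolist())
Ws=onz(s,zs([[237,170],[650,422],[498,540],[88,252]]),.016)
R2,t2,y2,r2=fit_jig(Ws);print("side jig",t2,y2,r2.tolist())
inj=lambda P:np.round(((P[:,:2]-t)@R)*1000,1).tolist()
for n,p,z in [("tube",[[334,264],[556,245]],.062+.003),("post",[[117,156]],.056),("hinge",[[180,279]],.045),("blade",[[604,155],[609,255],[593,155],[600,258]],.074),("saddle",[[596,122],[652,122],[655,175],[588,122]],.073),("knob",[[254,268]],.108),("head",[[219,211],[290,208],[296,310],[226,310]],.089),("levertip",[[630,120]],.130),("spanner end",[[99,135],[73,140]],.006)]:
    P=onz(c,zt(p),z); print(n,np.round(P[:,:2]*1000,1).tolist(),inj(P))
for n,p,z in [("tube",[[236,261],[405,374]],.062),("post",[[190,125]],.056),("lever",[[565,270]],.13)]:
    P=onz(s,zs(p),z); print("S",n,np.round(P[:,:2]*1000,1).tolist(),inj(P))
E
```

```text
jig [ 0.54939329 -0.05900172] 0.0568651616129806 [[0.3, 1.4], [1.1, -1.1], [-1.0, -1.3], [-0.4, 1.1]]
side jig [ 0.54611556 -0.06209005] 0.054298734134175936 [[0.7, -1.3], [0.9, -2.1], [0.4, 2.0], [-1.9, 1.3]]
tube [[500.3, 13.2], [510.2, -167.0]] [[-44.9, 74.9], [-45.3, -105.6]]
post [[594.9, 190.2]] [[59.6, 246.2]]
hinge [[492.5, 142.3]] [[-45.3, 204.2]]
blade [[581.1, -207.4], [500.5, -208.4], [581.4, -198.6], [498.3, -201.1]] [[23.2, -149.9], [-57.3, -146.4], [24.0, -141.1], [-59.1, -139.0]]
saddle [[608.2, -202.0], [606.7, -247.0], [563.8, -247.8], [608.4, -195.6]] [[50.5, -146.1], [46.5, -191.0], [3.6, -189.3], [51.1, -139.7]]
knob [[497.4, 72.7]] [[-44.4, 134.5]]
head [[544.4, 102.1], [545.1, 45.3], [463.7, 42.6], [465.4, 98.2]] [[4.2, 161.1], [1.6, 104.4], [-79.7, 106.3], [-74.9, 161.8]]
levertip [[601.5, -222.1]] [[42.7, -165.8]]
spanner end [[619.3, 216.4], [615.7, 238.8]] [[85.5, 271.0], [83.2, 293.6]]
S tube [[500.2, 15.2], [507.8, -163.5]] [[-44.9, 76.9], [-47.5, -102.0]]
S post [[590.4, 193.1]] [[55.3, 249.4]]
S lever [[606.8, -214.2]] [[48.5, -158.2]]
```

Candidates for the pattern tube in top0.png:
- Copper tube in the jig's vees at (283,219). This is the one I choose: it lies in the jig, about 180 mm long, axis at jig x = -45.
- Loose thin copper rod on the bench at (327,298).
- Copper tubes on the rear rack at (300,70).
- Yellow rod at (430,142), to be left alone.

The close crop shows the chosen tube in both vees. The stop is at the far end at (343,187) with its orange lever up, the support arm's hinge is at (196,228) and its post at (174,187). I'm moving behind the stop now.

carry_out(targets=[0,0,-2.7,15.6,-33.6,0,0,0,0,-2.7,15.6,-33.6,0,0,0,0,-2.7,15.6,-33.6,0,0,0,0,-2.7,15.6,-33.6,0,0,0,0,-2.7,15.6,-33.6,0,0])

```text
time_s: 0.52
ee_pos: [0.278, 0.396, 0.237]
orientation: [-0.0, 0.285, 0.959, -0.0]
force: [1.0, 0.1, -0.2]
gripper_width: 0.064
```

carry_out(targets=[0,0,-2.7,15.6,-33.6,0,0,0,0,-2.7,15.6,-33.6,0,0,0,0,-2.7,15.6,-33.6,0,0,0,0,-2.7,15.6,-33.6,0,0,0,0,-2.7,15.6,-33.6,0,0])

```text
time_s: 0.93
ee_pos: [0.356, 0.228, 0.2374]
orientation: [-0.0, 0.395, 0.919, -0.0]
force: [1.6, -0.4, -0.1]
gripper_width: 0.0309
```

carry_out(targets=[0,0,-2.7,15.6,-33.6,0,0,0,0,-2.7,15.6,-33.6,0,0,0,0,-2.7,15.6,-33.6,0,0,0,0,-2.7,15.6,-33.6,0,0,0,0,-2.7,15.6,-33.6,0,0])

```text
time_s: 1.35
ee_pos: [0.4341, 0.0598, 0.2374]
orientation: [-0.0, 0.501, 0.866, 0.0]
force: [0.4, 1.1, -1.1]
gripper_width: 0.0011
```

carry_out(targets=[0,0,-2.7,15.6,-33.6,0,0,0,0,-2.7,15.6,-33.6,0,0,0,0,-2.7,15.6,-33.6,0,0,0,0,-2.7,15.6,-33.6,0,0,0,0,-2.7,15.6,-33.6,0,0])

```text
time_s: 1.77
ee_pos: [0.5121, -0.1082, 0.2372]
orientation: [-0.0, 0.599, 0.801, -0.0]
force: [0.2, 0.4, 0.1]
gripper_width: 0.0006
```

carry_out(targets=[0,0,-2.7,15.6,-33.6,0,0,0,0,-2.7,15.6,-33.6,0,0,0,0,-2.7,15.6,-33.6,0,0,0,0,-2.7,15.6,-33.6,0,0,0,0,-2.7,15.6,-33.6,0,0])

```text
time_s: 2.18
ee_pos: [0.5902, -0.276, 0.2368]
orientation: [-0.001, 0.689, 0.725, -0.0]
force: [0.5, 0.1, 0.7]
gripper_width: 0.0002
```

carry_out(targets=[0,0,0,0,0,-32,0,0,0,0,0,0,-32,0,0,0,0,0,0,-32,0,0,0,0,0,0,-32,0,0,0,0,0,0,-29,0])

```text
time_s: 2.6
ee_pos: [0.589, -0.2739, 0.0778]
orientation: [-0.001, 0.688, 0.725, -0.0]
force: [0.5, -0.1, -0.4]
gripper_width: 0.0003
```

```bash
python3 - <<'E'
from h import *
a=shot("top")["color"][135:275,215:395,::-1]; b=shot("side")["color"][190:290,270:380,::-1]
a=cv2.resize(a,(540,420),interpolation=cv2.INTER_CUBIC);b=cv2.resize(b,(462,420),interpolation=cv2.INTER_CUBIC)
cv2.imwrite("pics/z3.png",cv2.resize(np.hstack([a,b]),None,fx=.79,fy=.79))
E
```

```text
(no output)
```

View pics/z3.png

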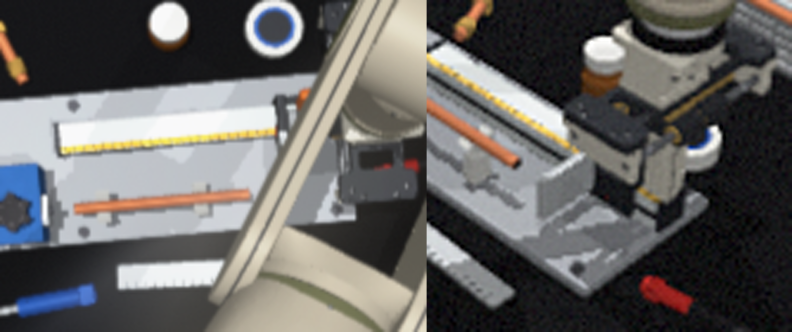

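z3: the fingers hang just behind the saddle at about (370,180) in the left part. The tube in the vees and the gap up to the gate at (55,210) are still visible. Next I push gently along the rail.

carry_out(targets=[0,0,0,-0.3,5,0,0,0,0,0,-0.3,5,0,0,0,0,0,-0.3,5,0,0,0,0,0,-0.3,5,0,0,0,0,0,-0.3,5,0,0])

```text
time_s: 3.12
ee_pos: [0.5901, -0.2498, 0.0834]
orientation: [0.002, 0.688, 0.726, 0.0]
force: [0.7, -3.0, 2.5]
gripper_width: 0.0006
```

carry_out(targets=[0,0,0,-0.2,4,0,0,0,0,0,-0.2,4,0,0,0,0,0,-0.2,4,0,0,0,0,0,-0.2,4,0,0,0,0,0,-0.2,4,0,0])

```text
time_s: 3.53
ee_pos: [0.5874, -0.229, 0.0807]
orientation: [0.0, 0.688, 0.726, -0.0]
force: [0.8, -2.8, 2.1]
gripper_width: 0.0005
```

```bash
cat > m.py <<'E'
from h import *
import sys
c=shot("top",sys.argv[1])
im=c["color"].astype(int)
hsv=cv2.cvtColor(c["color"],cv2.COLOR_RGB2HSV)
m=(hsv[...,0]<15)&(hsv[...,1]>110)&(hsv[...,2]>90)
m[:195]=0;m[235:]=0;m[:,:240]=0;m[:,345:]=0
ys,xs=np.where(m)
n,l,st,ce=cv2.connectedComponentsWithStats(m.astype(np.uint8))
for s in st[1:]:
    if s[4]>15: print(s)
k=max(range(1,n),key=lambda i:st[i][4]); ys,xs=np.where(l==k)
x0,x1=xs.min(),xs.max(); y0=ys[xs<=x0+2].mean(); y1=ys[xs>=x1-2].mean()
P=onz(c,[[x0-.5,y0],[x1+.5,y1]],.064)[:,:2]
t=np.array([.5485,-.0595]);a=.0565;R=np.array([[np.cos(a),-np.sin(a)],[np.sin(a),np.cos(a)]])
print(x0,x1,"tube in jig mm",np.round((P-t)@R*1000,1).tolist())
s=env.get_state();p=s["ee_pos"];print("tcp jig",np.round((p[:2]-t)@R*1000,1),s["force"].round(1),s["time_s"])
E
python3 m.py t4
```

```text
[247 217  56   8 210]
247 302 tube in jig mm [[-43.7, 74.2], [-44.3, -62.6]]
tcp jig [  29.3 -170.5] [ 1.1 -1.8  1.5] 3.5833
```

carry_out(targets=[0,0,0,-0.1,2,0,0,0,0,0,-0.1,2,0,0,0,0,0,-0.1,2,0,0,0,0,0,-0.1,2,0,0,0,0,0,-0.1,2,0,0])

```text
time_s: 4.0
ee_pos: [0.5868, -0.2193, 0.0804]
orientation: [-0.0, 0.688, 0.726, -0.0]
force: [0.2, -4.0, 0.7]
gripper_width: 0.0005
```

carry_out(targets=[0,0,0,-0.1,2,0,0,0,0,0,-0.1,2,0,0,0,0,0,-0.1,2,0,0,0,0,0,-0.1,2,0,0,0,0,0,-0.1,2,0,0])

```text
time_s: 4.42
ee_pos: [0.5862, -0.209, 0.0804]
orientation: [-0.0, 0.688, 0.726, -0.0]
force: [-0.5, -3.4, -0.7]
gripper_width: 0.0005
```

```bash
python3 m.py t5; python3 - <<'E'
import cv2
a=cv2.imread("pics/t5.png")[190:250,195:345]
cv2.imwrite("pics/z5.png",cv2.resize(a,None,fx=5,fy=5,interpolation=cv2.INTER_CUBIC))
E
```

```text
[307 216   7   4  21]
[241 218  52   8 198]
241 292 tube in jig mm [[-44.5, 88.9], [-44.6, -38.2]]
tcp jig [  29.2 -151.1] [ 0.3 -1.8 -0. ] 4.4667
```

View pics/z5.png

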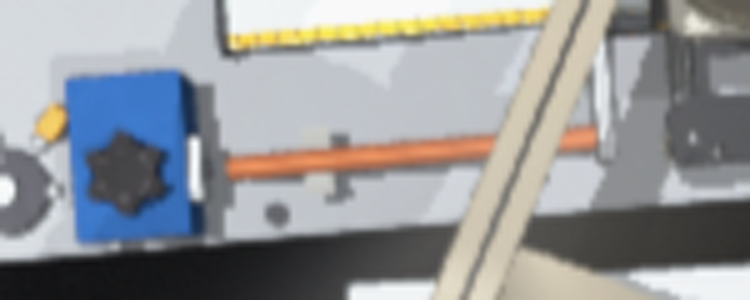

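z5: the blade at (603,130) now touches the tube's tail. The tube's head is at (228,168) and the gate plate at (200,165), so about 10 mm remains.

carry_out(targets=[0,0,0,0,1.4,0,0,0,0,0,-0.1,1.4,0,0,0,0,0,-0.1,1.4,0,0,0,0,0,-0.1,1.4,0,0,0,0,0,-0.1,1.4,0,0])

```text
time_s: 4.88
ee_pos: [0.5859, -0.2021, 0.0804]
orientation: [-0.0, 0.688, 0.726, -0.0]
force: [-0.0, -4.2, -2.3]
gripper_width: 0.0005
```

carry_out(targets=[0,0,0,0,0.5,0,0,0,0,0,0,0.5,0,0,0,0,0,-0.1,0.5,0,0])

```text
time_s: 5.13
ee_pos: [0.5858, -0.2007, 0.0805]
orientation: [-0.0, 0.688, 0.726, -0.0]
force: [-1.4, -2.9, -2.0]
gripper_width: 0.0005
```

```bash
python3 m.py t6
```

```text
[303 216   7   4  26]
[240 218  49   8 192]
240 288 tube in jig mm [[-44.6, 91.4], [-44.3, -28.4]]
tcp jig [  29.3 -143. ] [-2.  -3.1 -1.4] 5.1833
```

carry_out(targets=[0,0,0,0,0.5,0,0,0,0,0,0,0.5,0,0,0,0,0,-0.1,0.5,0,0])

```text
time_s: 5.43
ee_pos: [0.5859, -0.1993, 0.0806]
orientation: [-0.0, 0.688, 0.726, 0.0]
force: [-1.9, -3.6, -2.9]
gripper_width: 0.0007
```

carry_out(targets=[0,0,0,0,0.4,0,0,0,0,0,0,0.4,0,0])

```text
time_s: 5.6
ee_pos: [0.5858, -0.1984, 0.0806]
orientation: [-0.0, 0.688, 0.726, -0.0]
force: [-1.9, -3.0, -1.9]
gripper_width: 0.0004
```

carry_out(targets=[0,0,0,0,0.4,0,0,0,0,0,0,0.4,0,0])

```text
time_s: 5.77
ee_pos: [0.5858, -0.1978, 0.0806]
orientation: [0.0, 0.688, 0.726, -0.0]
force: [-2.0, -5.7, -3.1]
gripper_width: 0.0002
```

carry_out(targets=[0,0,0,0,0.4,0,0,0,0,0,0,0.4,0,0])

```text
time_s: 5.93
ee_pos: [0.5858, -0.1977, 0.0806]
orientation: [0.001, 0.688, 0.725, -0.001]
force: [-0.8, -8.6, -4.0]
gripper_width: 0.0003
```

```bash
python3 m.py t7;  python3 - <<'E'
import cv2
a=cv2.imread("pics/t7.png")[190:250,195:345]
cv2.imwrite("pics/z7.png",cv2.resize(a,None,fx=5,fy=5,interpolation=cv2.INTER_CUBIC))
E
```

```text
[301 216   8   4  29]
[240 218  47   8 186]
240 286 tube in jig mm [[-44.6, 91.4], [-44.5, -23.5]]
tcp jig [  29.4 -140.2] [-1.  -7.4 -3.1] 5.9833
```

Pushing force rose from 3 to 8.6 N while the position stalled, and the computed gate is at y ≈ 97 mm, so the tube is snug. I hold briefly, back off, and go up and round to behind the lever.

carry_out(targets=[0,0,0,0,0,0,0,0,0,0,0,0,0,0,0,0,0,0,0,0,0,0,0,0,0.2,-3,0,0,0,0,0,0.5,-11,0,0])

```text
time_s: 6.4
ee_pos: [0.5871, -0.2095, 0.0809]
orientation: [-0.0, 0.688, 0.726, 0.001]
force: [-0.7, 0.5, 0.0]
gripper_width: 0.0002
```

carry_out(targets=[0,0,0,0,0,32,0,0,0,0,0,0,32,0,0,0,0,0,0,32,0,0,0,0,21,16,0,0,0,0,0,21,16,0,0])

```text
time_s: 6.82
ee_pos: [0.6309, -0.1805, 0.1814]
orientation: [0.003, 0.689, 0.725, 0.002]
force: [0.4, 0.4, -0.3]
gripper_width: 0.0002
```

carry_out(targets=[0,0,0,21,16,0,0,0,0,0,0,0,-20,0,0,0,0,0,0,-20,0,0,0,0,0,0,0,0])

```text
time_s: 7.15
ee_pos: [0.6478, -0.1618, 0.132]
orientation: [-0.003, 0.688, 0.726, -0.001]
force: [-0.5, 0.9, -1.6]
gripper_width: 0.0008
```

```bash
python3 m.py t8;  python3 - <<'E'
from h import *
a=cv2.imread("pics/t8.png")[150:250,195:345]; b=shot("side")["color"][180:280,230:370,::-1]
i=np.hstack([cv2.resize(x,None,fx=2.7,fy=2.7,interpolation=cv2.INTER_CUBIC) for x in(a,b)])
cv2.imwrite("pics/z8.png",i); print(i.shape)
E
```

```text
[240 221  15   5  59]
240 254 tube in jig mm [[-44.6, 91.4], [-45.1, 54.7]]
tcp jig [  93.6 -108.2] [ 0.2 -0.1  0.8] 7.2
(270, 783, 3)
```

View pics/z8.png

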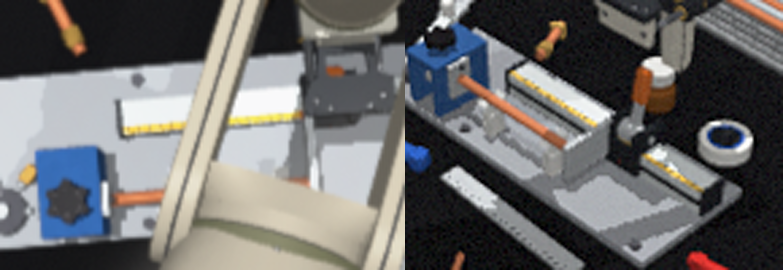

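z8: the lever is upright and free at (640,90), and the finger is behind it at (680,50). The tube lies between the blade and the gate. Now I swing the lever over.

carry_out(targets=[0,0,0,-10,-0.6,0,0,0,0,0,-10,-0.6,0,0,0,0,0,-10,-0.5,0,0,0,0,0,-10,-0.6,0,0,0,0,0,-7,-0.4,0.5,0])

```text
time_s: 7.67
ee_pos: [0.603, -0.1664, 0.1396]
orientation: [0.001, 0.688, 0.725, 0.001]
force: [0.0, 0.3, -0.2]
gripper_width: 0.0004
```

carry_out(targets=[0,0,0,-7,-0.4,0.5,0,0,0,0,-7,-0.4,0.5,0,0,0,0,-7,-0.4,-2,0,0,0,0,-6,-0.3,-3,0,0,0,0,-6,-0.3,-4,0])

```text
time_s: 8.08
ee_pos: [0.5702, -0.1678, 0.1304]
orientation: [0.001, 0.688, 0.726, 0.001]
force: [1.5, 0.0, 5.1]
gripper_width: 0.0001
```

carry_out(targets=[0,0,0,-6,-0.3,-5,0,0,0,0,-6,-0.3,-5.5,0,0,0,0,-3,-0.2,-4.5,0,0,0,0,-3,-0.2,-4.5,0,0,0,0,0,0,0,0])

```text
time_s: 8.5
ee_pos: [0.5514, -0.1688, 0.1101]
orientation: [0.001, 0.688, 0.726, 0.0]
force: [0.2, -1.5, 2.5]
gripper_width: 0.0004
```

```bash
python3 m.py t9;  python3 - <<'E'
from h import *
a=cv2.imread("pics/t9.png")[150:250,195:345]; b=shot("side")["color"][180:280,230:370,::-1]
i=np.hstack([cv2.resize(x,None,fx=2.7,fy=2.7,interpolation=cv2.INTER_CUBIC) for x in(a,b)])
cv2.imwrite("pics/z9.png",i)
E
```

```text
[293 216  16   5  50]
[240 219  39   7 156]
240 278 tube in jig mm [[-44.6, 91.4], [-44.9, -4.0]]
tcp jig [  -3.3 -109.2] [-0.5 -0.8  4.1] 8.55
```

View pics/z9.png

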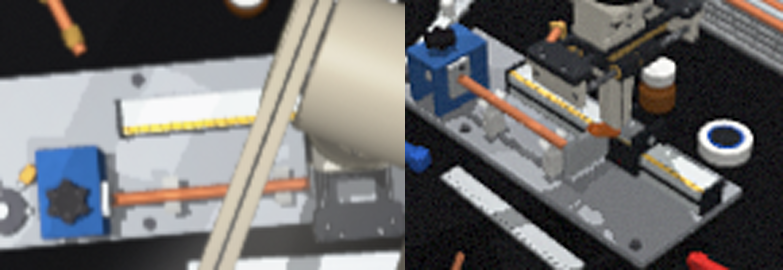

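z9: the lever is well over at (605,128) under the finger, and the tube is still snug. I press it down the rest of the way.

carry_out(targets=[0,0,0,-2,-0.1,-4,0,0,0,0,-2,-0.1,-4,0,0,0,0,-1,0,-3,0,0,0,0,0,0,-2,0,0,0,0,0,0,0,0])

```text
time_s: 9.02
ee_pos: [0.5464, -0.1693, 0.0984]
orientation: [0.0, 0.688, 0.726, -0.0]
force: [-8.2, 0.9, 18.5]
gripper_width: 0.0007
```

carry_out(targets=[0,0,0,0,0,-1,0,0,0,0,0,0,-1,0,0,0,0,0,0,0,0])

```text
time_s: 9.27
ee_pos: [0.5465, -0.1694, 0.0978]
orientation: [0.0, 0.688, 0.726, -0.001]
force: [-13.7, 1.4, 27.9]
gripper_width: 0.0005
```

Force rose to 28 N with the position stalled, so the lever is at its end of travel. I lift off, go to the support arm and check from there.

carry_out(targets=[0,0,0,0,0,34,0,0,0,0,0,0,34,0,0,0,0,0,0,34,0,0,0,2.5,6.6,37.1,0,0,0,0,2.5,6.6,37.1,0,0])

```text
time_s: 9.68
ee_pos: [0.5609, -0.0955, 0.1994]
orientation: [0.002, 0.657, 0.754, 0.001]
force: [0.4, 0.7, -0.7]
gripper_width: 0.0004
```

carry_out(targets=[0,0,2.5,6.6,37.1,0,0,0,0,2.5,6.6,37.1,0,0,0,0,2.5,6.6,37.1,0,0,0,0,2.5,6.6,37.1,0,0,0,0,2.5,6.6,37.1,0,0])

```text
time_s: 10.1
ee_pos: [0.5921, 0.093, 0.1957]
orientation: [-0.001, 0.569, 0.822, -0.0]
force: [1.1, -0.1, -0.4]
gripper_width: 0.0002
```

carry_out(targets=[0,0,2.5,6.6,37.1,0,0,0,0,2.5,6.6,37.1,0,0,0,0,0,0,0,0,0])

```text
time_s: 10.35
ee_pos: [0.6051, 0.1718, 0.1954]
orientation: [-0.001, 0.53, 0.848, 0.001]
force: [1.6, 0.6, -0.3]
gripper_width: 0.0005
```

```bash
python3 m.py t10;  python3 - <<'E'
from h import *
a=cv2.imread("pics/t10.png")[150:250,195:345]; b=shot("side")["color"][180:280,230:370,::-1]
i=np.hstack([cv2.resize(x,None,fx=2.7,fy=2.7,interpolation=cv2.INTER_CUBIC) for x in(a,b)])
cv2.imwrite("pics/z10.png",i)
H=np.array([-45.3,204.2]);t=np.array([548.5,-59.5]);al=.0565;R=np.array([[np.cos(al),-np.sin(al)],[np.sin(al),np.cos(al)]])
def P(f,d):
    f=np.radians(f);return R@(H+113*np.array([np.cos(f),np.sin(f)])+d*np.array([np.sin(f),-np.cos(f)]))+t
q=P(22,28);print(q,env.get_state()["ee_pos"],env.get_state()["orientation"])
for f in [22]+list(np.arange(27,94,5.)):
    p=P(f,16.5);print(f,p.round(1),(p-q).round(1));q=p
E
```

```text
[316 200   8  16 108]
[240 216  69  10 264]
240 308 tube in jig mm [[-44.6, 91.4], [-44.7, -77.2]]
tcp jig [ 69.4 224.8] [ 0.2 -0.6 -0.2] 10.4
[605.89358216 164.66811468] [0.60509683 0.16674159 0.19532722] [-7.66091972e-04  5.32194764e-01  8.46621227e-01 -8.03096600e-04]
22 [601.  175.1] [-4.9 10.4]
27.0 [597.7 184.5] [-3.3  9.4]
32.0 [593.6 193.5] [-4.1  9.1]
37.0 [588.7 202.2] [-4.9  8.7]
42.0 [583.  210.4] [-5.6  8.2]
47.0 [576.7 218.1] [-6.3  7.7]
52.0 [569.7 225.2] [-7.   7.1]
57.0 [562.2 231.7] [-7.6  6.5]
62.0 [554.1 237.5] [-8.1  5.8]
67.0 [545.5 242.6] [-8.6  5.1]
72.0 [536.5 246.9] [-9.   4.3]
77.0 [527.2 250.4] [-9.3  3.5]
82.0 [517.6 253.1] [-9.6  2.7]
87.0 [507.8 254.9] [-9.8  1.8]
92.0 [497.9 255.9] [-9.9  1. ]
```

View pics/z10.png

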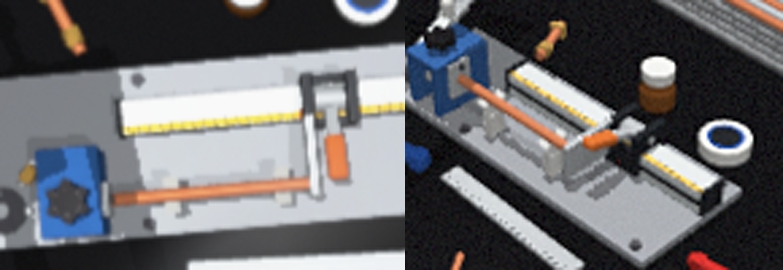

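z10: the lever is down, with the orange grip at (338,155) pointing to the front. The tube lies between the gate and the blade with no visible gap. I descend behind the post.

carry_out(targets=[0,0,0,0,-2,-35,0,0,0,0,0,0,-35,0,0,0,0,0,0,-35,0,0,0,0,0,0,-32,0,0,0,0,0,0,0,0])

```text
time_s: 10.87
ee_pos: [0.5999, 0.1605, 0.051]
orientation: [-0.005, 0.534, 0.845, -0.005]
force: [-1.0, -0.5, -0.7]
gripper_width: 0.0005
```

```bash
python3 - <<'E'
from h import *
import pickle
t=np.array([548.5,-59.5]);al=.0565;R=np.array([[np.cos(al),-np.sin(al)],[np.sin(al),np.cos(al)]])
c=shot("top","t11")
print("lever tip jig",(onz(c,[[320,216]],.083)[0,:2]*1000-t)@R, env.get_state()["ee_pos"])
a=c["color"][150:250,130:270,::-1]; b=shot("side")["color"][150:250,200:340,::-1]
i=np.hstack([cv2.resize(x,None,fx=2.8,fy=2.8,interpolation=cv2.INTER_CUBIC) for x in(a,b)])
cv2.imwrite("pics/z11.png",i)
E
```

```text
lever tip jig [ -44.27683675 -103.8252089 ] [0.60187887 0.16104682 0.05489203]
```

View pics/z11.png

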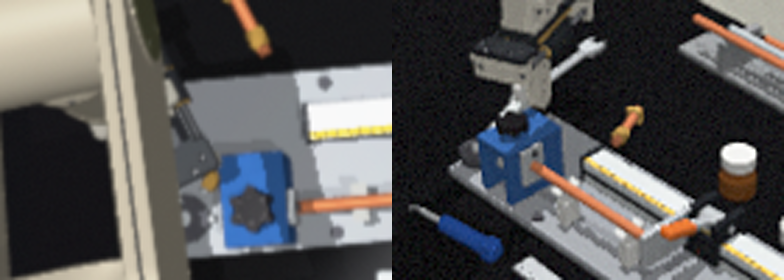

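Lever tip measured at jig x = -44.3 mm against -44.6 mm expected for fully down. z11 shows the finger on the near side of the post (515,95), clear of the head and spanner. Now I swing the arm out.

carry_out(targets=[0,0,0,-3,11,0,0,0,0,5,-3.3,9.4,0,0,0,0,5,-4.1,9.1,0,0,0,0,5,-4.9,8.7,0,0,0,0,5,-5.6,8.2,0,0])

```text
time_s: 11.38
ee_pos: [0.5872, 0.2112, 0.0637]
orientation: [0.002, 0.377, 0.926, 0.002]
force: [0.0, -0.8, 0.3]
gripper_width: 0.0006
```

carry_out(targets=[0,0,5,-6.3,7.7,0,0,0,0,5,-7,7.1,0,0,0,0,5,-7.6,6.5,0,0,0,0,5,-8.1,5.8,0,0,0,0,5,-8.6,5.1,0,0])

```text
time_s: 11.8
ee_pos: [0.5494, 0.2437, 0.0637]
orientation: [0.003, 0.167, 0.986, 0.002]
force: [1.2, -0.6, 0.1]
gripper_width: 0.0004
```

carry_out(targets=[0,0,5,-9,4.3,0,0,0,0,5,-9.3,3.5,0,0,0,0,5,-9.6,2.7,0,0,0,0,5,-9.8,1.8,0,0,0,0,0,0,0,0,0])

```text
time_s: 12.22
ee_pos: [0.5102, 0.2559, 0.0629]
orientation: [0.002, -0.007, 1.0, 0.001]
force: [-1.2, -0.9, 0.9]
gripper_width: 0.0006
```

carry_out(targets=[0,0,3,-5,0.3,-2,0,0,0,0,-4,0.2,-2,0,0,0,0,0,0,0,0])

```text
time_s: 12.47
ee_pos: [0.5054, 0.2561, 0.0601]
orientation: [0.005, -0.029, 1.0, 0.001]
force: [7.4, 1.5, 3.1]
gripper_width: 0.0002
```

carry_out(targets=[0,0,0,-2,0,0,0,0,0,0,-1,0,0,0])

```text
time_s: 12.63
ee_pos: [0.5047, 0.2562, 0.0605]
orientation: [0.007, -0.029, 1.0, 0.002]
force: [20.0, 0.8, -4.7]
gripper_width: 0.0008
```

```bash
python3 - <<'E'
from h import *
a=shot("top","t12")["color"][170:270,110:250,::-1]; b=shot("side","s12")["color"][120:220,170:310,::-1]
i=np.hstack([cv2.resize(x,None,fx=2.8,fy=2.8,interpolation=cv2.INTER_CUBIC) for x in(a,b)])
cv2.imwrite("pics/z12.png",i); print(env.get_state()["force"],env.get_state()["ee_pos"])
E
```

```text
[17.80841713  2.12859825 -3.433549  ] [0.50481122 0.25612062 0.06046281]
```

View pics/z12.png

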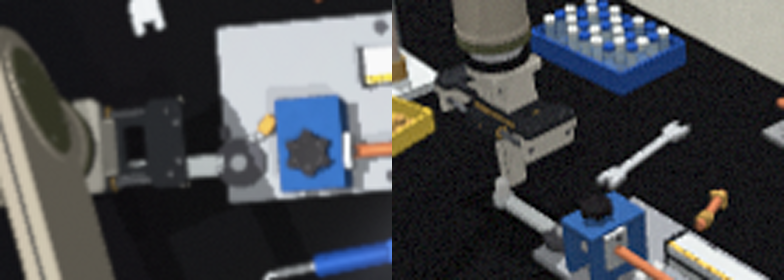

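z12: the arm points along the jig's +y, from (205,165) to the hinge at (240,160). The push stalled at 20 N, so it is at its end stop. I back off, lift and verify.

carry_out(targets=[0,0,0,10,0,0,0,0,0,0,10,0,10,0,0,0,0,0,0,40,0,0,0,0,0,0,40,0,0,0,0,0,0,40,0])

```text
time_s: 13.15
ee_pos: [0.5181, 0.2547, 0.1884]
orientation: [0.0, -0.029, 1.0, 0.0]
force: [1.5, 0.5, 0.5]
gripper_width: 0.0002
```

carry_out(targets=[0,0,0,-20,38,0,0,0,0,0,-20,36,0,0,0,0,0,-20,36,0,0,0,0,0,-20,36,0,0,0,0,0,-20,36,0,0])

```text
time_s: 13.57
ee_pos: [0.4181, 0.4377, 0.188]
orientation: [0.001, -0.029, 1.0, 0.001]
force: [0.3, 0.2, -0.3]
gripper_width: 0.0006
```

carry_out(targets=[0,0,0,-20,36,0,0,0,0,0,-20,36,0,0,0,0,0,-20,36,0,0,0,0,0,0,0,0,0,0,0,0,0,0,0,0])

```text
time_s: 13.98
ee_pos: [0.3571, 0.5461, 0.1871]
orientation: [0.001, -0.031, 1.0, 0.001]
force: [-0.1, -1.5, -0.7]
gripper_width: 0.0004
```

```bash
python3 m.py t13; python3 - <<'E'
from h import *
i=cv2.resize(cv2.imread("pics/t13.png")[135:275,130:390],None,fx=3,fy=3,interpolation=cv2.INTER_CUBIC)
cv2.imwrite("pics/z13.png",i)
E
```

```text
[315 200   9  16 109]
[240 216  69  10 262]
240 308 tube in jig mm [[-44.6, 91.4], [-44.7, -77.2]]
tcp jig [-155.9  614. ] [0.4 0.8 0.1] 14.0333
```

View pics/z13.png

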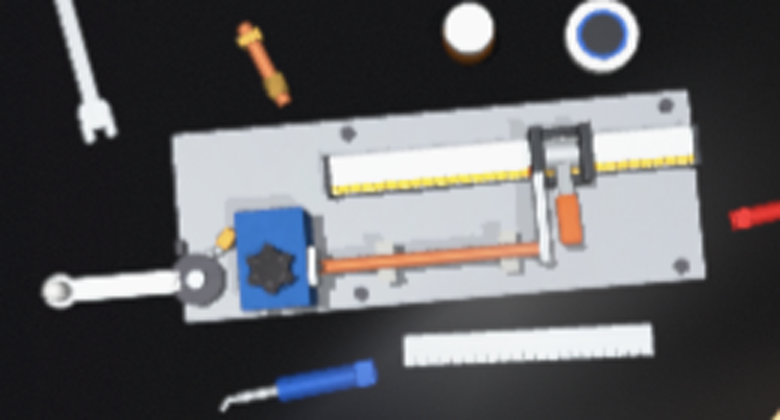

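z13: the arm is parallel to the plate edge and fully out, the lever is down at (568,220), and the bystanders are where they were. The head end near (318,266) is in shadow, so I check that gap in pixels.

```bash
python3 - <<'E'
from h import *
t=np.array([.5485,-.0595]);al=.0565;R=np.array([[np.cos(al),-np.sin(al)],[np.sin(al),np.cos(al)]])
W=lambda x,y,z:np.r_[R@np.array([x,y])/1000+t,z/1000]
for n in("top","side"):
    c=shot(n,n+"end")
    for rng in (np.arange(84,106,2),np.arange(-92,-72,2)):
        for y in rng:
            u,v=proj(c,W(-44.6,y,66))[0]
            p=cv2.getRectSubPix(c["color"],(1,1),(float(u),float(v)))[0,0]
            print(n,y,(round(u,1),round(v,1)),p)
E
```

```text
top 84 (np.float64(242.4), np.float64(223.2)) [236 153 102]
top 86 (np.float64(241.6), np.float64(223.3)) [234 149  99]
top 88 (np.float64(240.8), np.float64(223.3)) [233 146  97]
top 90 (np.float64(240.0), np.float64(223.4)) [234 146  97]
top 92 (np.float64(239.2), np.float64(223.5)) [231 143  96]
top 94 (np.float64(238.4), np.float64(223.5)) [200 122  83]
top 96 (np.float64(237.5), np.float64(223.6)) [156 100  75]
top 98 (np.float64(236.7), np.float64(223.7)) [114  86  77]
top 100 (np.float64(235.9), np.float64(223.8)) [96 89 89]
top 102 (np.float64(235.1), np.float64(223.8)) [120 121 124]
top 104 (np.float64(234.3), np.float64(223.9)) [206 210 212]
top -92 (np.float64(314.6), np.float64(216.9)) [186 188 193]
top -90 (np.float64(313.8), np.float64(217.0)) [156 157 161]
top -88 (np.float64(313.0), np.float64(217.1)) [151 152 156]
top -86 (np.float64(312.2), np.float64(217.1)) [212 214 217]
top -84 (np.float64(311.3), np.float64(217.2)) [231 234 237]
top -82 (np.float64(310.5), np.float64(217.3)) [236 238 240]
top -80 (np.float64(309.7), np.float64(217.3)) [234 219 214]
top -78 (np.f
[... 763 characters left out ...]
.5)) [139 100  83]
side 104 (np.float64(250.0), np.float64(207.2)) [135 106  94]
side -92 (np.float64(294.2), np.float64(235.8)) [113 114 116]
side -90 (np.float64(293.7), np.float64(235.5)) [113 115 117]
side -88 (np.float64(293.2), np.float64(235.1)) [112 115 116]
side -86 (np.float64(292.7), np.float64(234.8)) [112 115 116]
side -84 (np.float64(292.2), np.float64(234.5)) [123 125 127]
side -82 (np.float64(291.7), np.float64(234.2)) [142 144 147]
side -80 (np.float64(291.3), np.float64(233.9)) [163 167 170]
side -78 (np.float64(290.8), np.float64(233.6)) [188 192 196]
side -76 (np.float64(290.3), np.float64(233.3)) [202 206 210]
side -74 (np.float64(289.8), np.float64(233.0)) [206 199 197]
```

```bash
python3 -c "
from workcell import env
s=env.get_state();print(s['time_s'],s['force'].round(1),s['ee_pos']);print(env.close_job())"
```

```text
14.1333 [-0.1  0.5  0. ] [0.3592763  0.54320992 0.18658841]
the job is handed in; nothing more can be done
None
```

The jig is set for cutting, and I handed the job in at 14.1 s with the robot clear of everything. `env.close_job()` reports no verdict, so these are my own last checks.

- **Stop and tube:** I pushed the stop up until its motion stalled at about 8.6 N, up from 3 N while sliding. Blade to gate now measures about 181 mm for the 180 mm tube, good to roughly 1–2 mm.
- **Lever:** It is fully down. The push stalled at 28 N, and the tip measured at jig x = -44.3 mm against -44.6 mm expected.
- **Support arm:** It is out against its end stop. The push stalled at 20 N, and it lies parallel to the plate edge in the last picture.
- **Bystanders:** Those in the last picture look unmoved. I checked them by eye only, not by measurement.

**One check disagreed:** by colour, the tube's head end shows 1–4 mm short of the gate. I took that to be the cutter head's shadow on the tube, because the blade-to-gate distance and the force stall both say it is in contact. I had no picture sharp enough to confirm that end directly.

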